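# Park the gate plunger and release the bush into the tin

## Task

Pull up the spring plunger's wing knob, twist it clockwise (seen from above) and let it down into its rest notch so that it stays retracted by itself; feel for the notch, and do not force the pin against the collar. Then slide the chute gate fully open by its post handle so that the trimmed brass bush rolls down into the tin bin. Leave the knob parked and the gate open, and leave the other things on the counter where they lie.

Things in the scene. Friction and masses are not known exactly. Their poses are not given: they have to be found in the camera images.
- stand: fixed chute stand, placed anew each time. Origin on the counter under the plunger's vertical axis, z up. A 60 mm wide chute on its -x side (centre line x = -105 mm) slopes down 0.28 rad to -y, from y = 110 to -130 mm; wall tops 90 to 165 mm up. On the axis a grey bracket, 44 x 40 mm, top 126 mm up. The gate strap, 22 mm wide, top 108 mm up, runs from the chute through the bracket to +x.
- collar: fixed dark round collar on the bracket; origin = the stand's. In it a 34 mm cross pin on the knob's stem (parallel to the wing bar) runs in an upside-down J track: home is the foot of an upright slot; lifted 13 mm the pin clears the rim, at 17 mm it meets the cap. Between these it turns clockwise seen from above, not the other way, to the rest notch, 3 mm deeper than the rim.
- collar_top (a point): centre of the collar's flat cap, 38 mm diameter, 153.5 mm above the counter. The notch's angle is set by the last fitter and not measured. Just behind it a wall stops the pin hard: against the wall the pin is over the notch; in it, it has 3 degrees of play either way. Over 30 N between pin and collar (about 0.45 N m of twist at the wall, or 30 N of pull beyond the spring's) damages it.
- knob: black wing knob of the spring plunger: upright bar 40 mm long (x), 10 mm thick (y), 26 mm high; origin at the bar's centre, on the stand's axis, 177 mm above the counter when home, its underside then 10.5 mm above the collar's cap; 12 mm stem below. The 8 mm plunger tip locks the gate strap and clears it when the knob is 8 mm up. Spring: 5 N at home, 10 N at the cap.
- knob_lift (a joint): how far the knob is pulled up, m: 0 home, 0.010 resting in the notch, 0.013 on the rim, 0.017 against the cap
- knob_turn (a joint): how far the knob is turned clockwise seen from above, rad: about 0 home (play 0.08 either way), 0.87 to 1.43 at the middle of the rest notch, wherever the fitter set it
- gate: sheet-steel sliding gate: a 54 mm wide, 38 mm high plate across the chute, joined to the strap, which carries a round upright black post handle 14 mm in diameter from 108 to 176 mm above the counter. Origin = the stand's origin when shut; moves along the stand's +x axis.
- gate_grip (a point): point on the post handle's axis, 163 mm above the counter, 13 mm below its top; 70 mm from the plunger's axis on the stand's +x side when the gate is shut
- gate_slide (a joint): gate travel along the stand's +x axis (away from the chute), m: 0 shut, 0.056 fully open at its end stop; slides with about 2.5 N of friction and stays where it is left
- bush: trimmed brass bush, 30 mm diameter, 44 mm long, lying across the chute against the gate's uphill side; it rolls down into the bin by itself once the gate is open. Origin at its centre, x along its axis.
- bin: fixed open tin bin below the chute's lower end, 130 (x) x 150 (y) x 50 mm high, 3 mm wall; origin under the centre of its floor
- stone: bystander: worn grey abrasive stone 95 x 38 x 24 mm, loose; origin centre of underside
- nut_a: bystander: brass hexagon hub nut, 38 mm across corners, 18 mm high, loose
- nut_b: bystander: brass hexagon hub nut like the other, loose
- spanner: bystander: steel spanner 170 mm long lying flat, loose
- washers: bystander: low stack of shim washers, 32 mm diameter, 12 mm high, handled as one piece, loose
- tin: bystander: small closed tin, 56 mm diameter, 50 mm high, loose

How it is judged:
By the outcome, as a careful person would: the job done as asked, in the order asked, and still so for the second after the job is handed in, with the robot touching nothing.
It also fails if it takes over 72 s, if anything falls off the work surface, if the arm or the gripper's body presses on something with over 40 N, if the wrist force passes 120 N, or if a joint passes its speed limit or range.

## Robot

A 6-joint arm with a two-finger parallel gripper is mounted at the origin on the work surface. World frame = base frame: x ahead of the robot, y to its left, z up, the work surface at z = 0. Lengths are in mm, angles in degrees, forces in N, time in s.
With the tool pointing down it reaches from about 275 to 975 mm from the base axis. Payload 8.4 kg.
Tool frame: the origin (TCP) lies at the centre of the arm's flange, where the gripper is bolted on; the fingertips stand 190 mm ahead of it and the grasp point (between the pads) lies 171 mm ahead of it (env.tip_reach is the distance from the TCP to the fingertips, in mm); z points along the fingers, y is the direction in which the jaws open and shut (so a half turn about z gives the same grasp; the last joint's range is limited). The gripper opens to 92 mm and grips with 3 to 60 N. Pads are 20 mm wide; open, the fingers measure 128 mm over their backs; the gripper's body (75 mm by 189 mm) begins 69 mm behind the grasp point.
Start: joints at [-75.481, 20.225, 93.587, -0, 66.188, -0.138], TCP at [158.136, -604.667, 404.683] pointing down, gripper open.
Joint ranges: [-150.9, 150.9], [-52.94, 120.26], [3.33, 152.33], [-74.26, 254.26], [0, 154.13], [-172.89, 172.89]. Speed limits (degrees/s): [127.2, 127.2, 159.86, 180, 180, 180].

## Interface

Orientations are given as a 3x3 rotation matrix whose columns are the frame's x, y, z axes.
In Python, from workcell import env, solver, sensors, viewer, ticket gives the robot as it stands. Calls block until the motion is done:
- env.move_to(position, orientation): joint-space move of the TCP to a pose.
- env.move_linear(position, rot=None, speed=150, contact_N=None): straight line of the TCP; rot=None keeps the orientation; speed is the mean speed in mm/s. With contact_N (N) it stops when the force on the tool has changed by that much, and returns True; else False.
- env.goto_joints(angles): joint-space move.
- env.open_gripper() and env.clamp(squeeze=None): open the fingers fully, or close them until they stop; squeeze is the grip in N (None keeps the last).
- env.wait(seconds).
- solver.inverse_kinematics(position, orientation): joint angles nearest the present ones, or None.
- sensors.get_obs(): the state.
- viewer.grab_frame(name): name is "side" or "top" or "wrist"; returns a dict with "color" (400x640x3 uint8, blue, green, red), "camera_matrix" (3x3 intrinsics, pixels), "D" ([k1, k2, p1, p2, k3] as OpenCV has them; the pictures are not rectified), "rvec" (rotation vector, rad) and "tvec" (3), from world to camera coordinates, as OpenCV has them. Camera axes: x right, y down, z forward; pixel columns grow to the right and rows downward; lengths in mm; the calibration is good to about 2 mm. A picture is of the moment at which its call begins. There is no depth.
A pose or a line that the arm cannot do raises env.MotionError and nothing moves.
- ticket.finish_job(): hands the job in, once; it reports no verdict.
The state is a dict: "t": time; "qpos": joint angles; "qd": joint speeds; "joint_efforts": joint torques, N m; "eef_pos": TCP position; "tool_rot": TCP orientation; "wrist_force": force on the tool from outside, world axes, zero at the start; "ft_torque": the same for the moment, N m; "opening": finger opening in mm.
Only numpy, scipy, OpenCV 4.12 (cv2) and the standard library are available. Lean on these libraries where they do the work, as an engineer would, in place of code of your own. Each camera call takes 0.05 s, during which the arm holds its last target.

## Working session

There is one attempt and no reset: what is moved stays moved. The work goes in short steps, each a Python script; the robot and the scene stay as the last script left them, time stands still between calls to the robot, and variables do not carry over. Pictures are saved under pics/ and viewed, and the job is handed in when it is done.

```bash
ls; mkdir -p pics
python3 - <<'E'
from workcell import env, sensors, viewer
import cv2
for n in ("side","top","wrist"):
    f=viewer.grab_frame(n); cv2.imwrite(f"pics/a_{n}.png",f["color"])
    print(n,f["camera_matrix"].tolist(),f["D"],f["rvec"],f["tvec"])
o=sensors.get_obs(); print(o["t"],o["wrist_force"],o["tool_rot"],o["opening"])
E
```

```text
pics
side [[377.33381724375477, 0.0, 317.6005583658196], [0.0, 377.33381724375477, 191.70358514874022], [0.0, 0.0, 1.0]] [-0.00875349  0.          0.          0.          0.        ] [ 2.28501168 -0.33509464  0.17414263] [-499.95986777  246.95844402  705.34238699]
top [[407.96356916663206, 0.0, 318.41633025565955], [0.0, 407.96356916663206, 197.674987642126], [0.0, 0.0, 1.0]] [-0.05638796  0.          0.          0.          0.        ] [ 2.20213411 -2.14637969  0.06297117] [  47.93738506  546.19337263 1000.88023176]
wrist [[289.8365349401756, 0.0, 319.2300377764031], [0.0, 289.8365349401756, 198.6689289109727], [0.0, 0.0, 1.0]] [-0.04966393  0.          0.          0.          0.        ] [-2.29001022  1.76697615  0.26877663] [-625.13865478  -33.99836749  391.37460314]
0.15 [ 0.13588937  0.18076065 -0.72070768] [[ 9.67460839e-01  2.53020690e-01 -2.36870132e-04]
 [ 2.53020800e-01 -9.67460328e-01  9.94716284e-04]
 [ 2.25213453e-05 -1.02228212e-03 -9.99999477e-01]] 91.85632654714334
```

View pics/a_side.png

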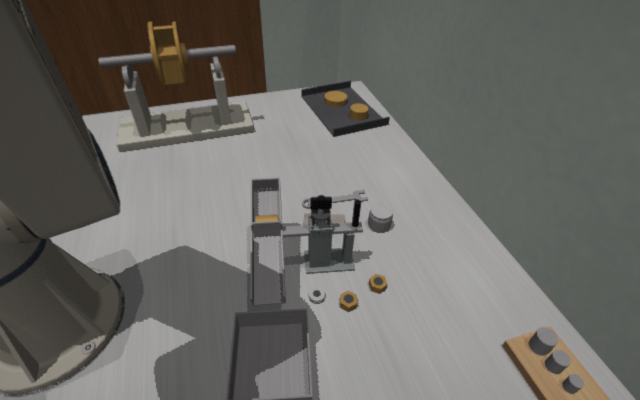

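View pics/a_top.png

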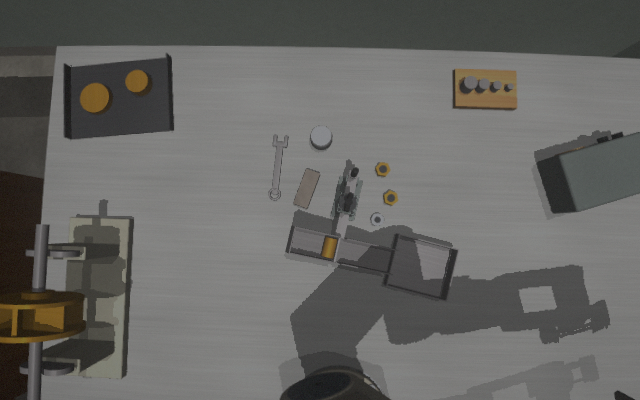

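View pics/a_wrist.png

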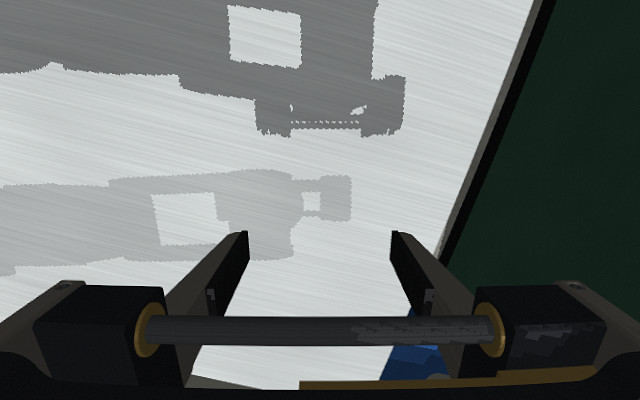

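The side view shows the stand near (320,230), with the knob at about (320,205) and the post at about (357,210). In the top view the knob is near (349,203) and the post near (354,172). I'll enlarge both.

Run:
```python
import cv2
a=cv2.imread("pics/a_top.png")[140:240,290:420]; cv2.imwrite("pics/b_top.png",cv2.resize(a,None,fx=6,fy=6,interpolation=cv2.INTER_CUBIC))
a=cv2.imread("pics/a_side.png")[170:280,240:400]; cv2.imwrite("pics/b_side.png",cv2.resize(a,None,fx=5,fy=5,interpolation=cv2.INTER_CUBIC))
```

```text
(no output)
```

View pics/b_top.png

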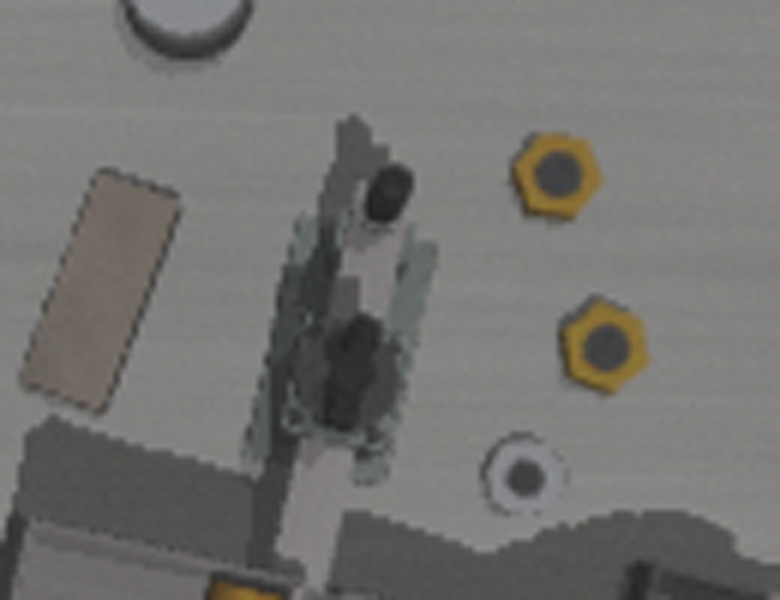

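View pics/b_side.png

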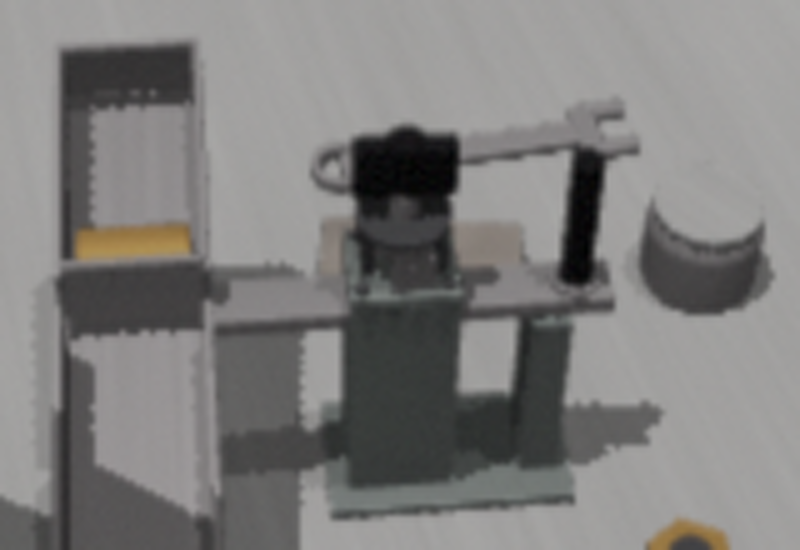

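```bash
cat > h.py <<'E'
import numpy as np, cv2
from scipy.optimize import least_squares
def proj(f,P):
    return cv2.projectPoints(np.asarray(P,float).reshape(-1,3),f["rvec"],f["tvec"],f["camera_matrix"],f["D"])[0].reshape(-1,2)
def loc(p,L):
    x,y,a=p; L=np.asarray(L,float).reshape(-1,3); c,s=np.cos(a),np.sin(a)
    return np.c_[x+c*L[:,0]-s*L[:,1], y+s*L[:,0]+c*L[:,1], L[:,2]]
def crop(f,x0,y0,w,h,s,name,p=None,pts=()):
    im=cv2.resize(f["color"][y0:y0+h,x0:x0+w],None,fx=s,fy=s,interpolation=cv2.INTER_CUBIC)
    for u in pts:
        q=(u-[x0,y0]+.5)*s-.5
        cv2.circle(im,tuple(int(round(v)) for v in q),2,(0,0,255),-1)
    cv2.imwrite("pics/"+name,im)
def unc(q,x0,y0,s): return (np.asarray(q,float)+.5)/s-.5+[x0,y0]
MODEL=[(sx*20,sy*5,z) for sx in(-1,1) for sy in(-1,1) for z in(164,190)]+[(70,0,176),(70,0,108)]+[(70+7*np.cos(t),7*np.sin(t),z) for t in np.arange(0,6.28,.785) for z in(176,)]+[(19*np.cos(t),19*np.sin(t),153.5) for t in np.arange(0,6.28,.52)]
E
cat > fit.py <<'E'
from h import *
from workcell import viewer
T=viewer.grab_frame("top");S=viewer.grab_frame("side")
obs=[(T,unc((396,183),290,140,6),(70,0,176)),(T,unc((355,363),290,140,6),(0,0,190))]
for q,l in [((590,150),(70,0,176)),((578,282),(70,0,108)),((355,137),(-20,-5,190)),((460,137),(20,-5,190)),((355,192),(-20,-5,164)),((458,192),(20,-5,164))]:
    obs.append((S,unc(q,240,170,5),l))
r=lambda p: np.concatenate([(proj(f,loc(p,l))[0]-u) for f,u,l in obs])
best=min((least_squares(r,[500,0,a]) for a in np.arange(-3,3.1,.5)),key=lambda s:s.cost)
print(best.x,np.degrees(best.x[2]),best.cost);print(best.fun.reshape(-1,2).round(2))
M=loc(best.x,MODEL)
crop(T,290,140,130,100,6,"c_top.png",pts=proj(T,M));crop(S,280,170,120,90,6,"c_side.png",pts=proj(S,M))
E
python3 fit.py
```

```text
[ 5.26921607e+02  3.42375273e-01 -2.54973304e-01] -14.608894207411348 6.147604488141544
[[-0.64 -0.28]
 [-2.41  0.74]
 [ 0.48  1.46]
 [-0.16 -0.35]
 [-0.03  1.25]
 [ 0.61  0.88]
 [-0.11  0.31]
 [ 0.4  -0.07]]
```

View pics/c_top.png

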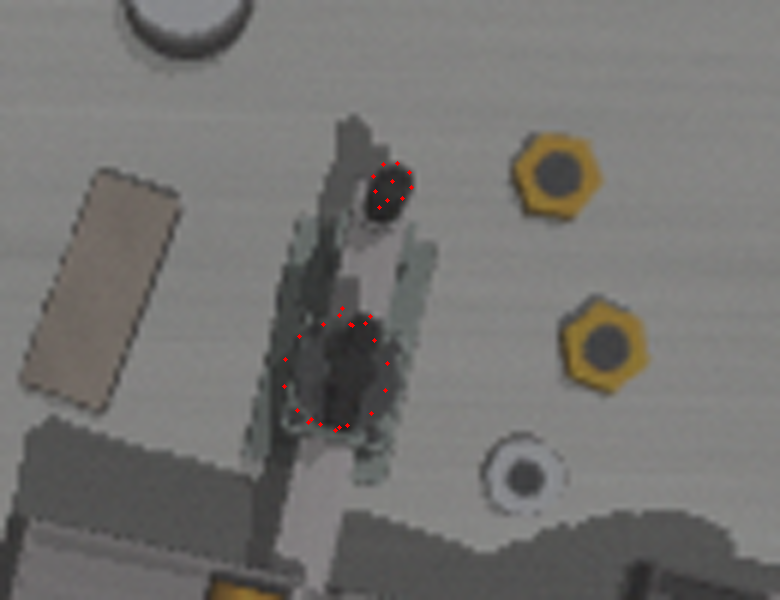

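View pics/c_side.png

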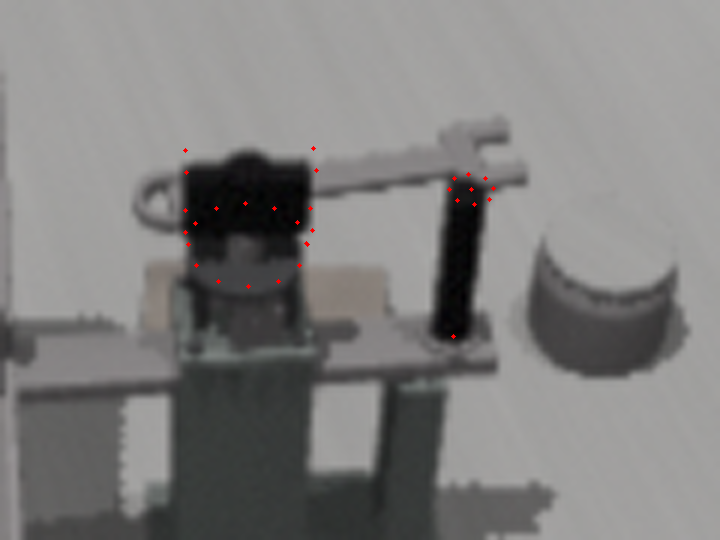

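The fit puts the stand near (527, 0) with yaw about -15 deg, but the top and side overlays disagree by 2 px. I'll use a close wrist view to refine it.

```bash
cat > w.py <<'E'
from h import *
from workcell import env,sensors,viewer,solver
f=viewer.grab_frame("wrist");o=sensors.get_obs()
Rt=np.array(o["tool_rot"]);R,_=cv2.Rodrigues(f["rvec"]);C=-R.T@np.ravel(f["tvec"])
ct=Rt.T@(C-o["eef_pos"]);fw=Rt.T@R[2]
print("cam in tool",ct,"fwd",fw)
p=np.array([527,0.3,-0.255])
for sg in (1,-1):
    a=p[2]; x=sg*np.array([np.cos(a),np.sin(a),0]); z=np.array([0,0,-1.]); y=np.cross(z,x)
    Ro=np.c_[x,y,z]
    for dt in (0,60,90):
        t=-np.radians(dt);Q=np.array([[np.cos(t),-np.sin(t),0],[np.sin(t),np.cos(t),0],[0,0,1]])
        q=solver.inverse_kinematics([p[0],p[1],362],Q@Ro); print(sg,dt,None if q is None else np.round(q,1))
E
python3 w.py
```

```text
cam in tool [83.57743867  0.74670508 21.00494427] fwd [-2.95855233e-01 -5.10686705e-05  9.55232788e-01]
1 0 [-1.000e-01  1.430e+01  1.080e+02 -0.000e+00  5.780e+01  1.045e+02]
1 60 [-1.000e-01  1.430e+01  1.080e+02 -0.000e+00  5.780e+01  1.645e+02]
1 90 [-1.000e-01  1.430e+01  1.080e+02 -0.000e+00  5.780e+01 -1.655e+02]
-1 0 [-1.00e-01  1.43e+01  1.08e+02 -0.00e+00  5.78e+01 -7.55e+01]
-1 60 [-1.00e-01  1.43e+01  1.08e+02 -0.00e+00  5.78e+01 -1.55e+01]
-1 90 [-1.00e-01  1.43e+01  1.08e+02 -0.00e+00  5.78e+01  1.45e+01]
```

```bash
cat >> h.py <<'E'
def ori(a):
    x=-np.array([np.cos(a),np.sin(a),0]); z=np.array([0,0,-1.]); return np.c_[x,np.cross(z,x),z]
E
cat > m.py <<'E'
from h import *
from workcell import env,sensors,viewer
p=np.array([527,0.3,-0.255])
env.move_to(loc(p,(0,0,470))[0],ori(p[2]))
f=viewer.grab_frame("wrist");cv2.imwrite("pics/d.png",f["color"])
np.savez("d.npz",**f)
print(sensors.get_obs()["t"],sensors.get_obs()["eef_pos"])
crop(f,230,80,180,150,4,"d2.png")
E
python3 m.py
```

```text
2.875 [ 5.27066513e+02 -3.42235905e-01  4.69921592e+02]
```

View pics/d.png

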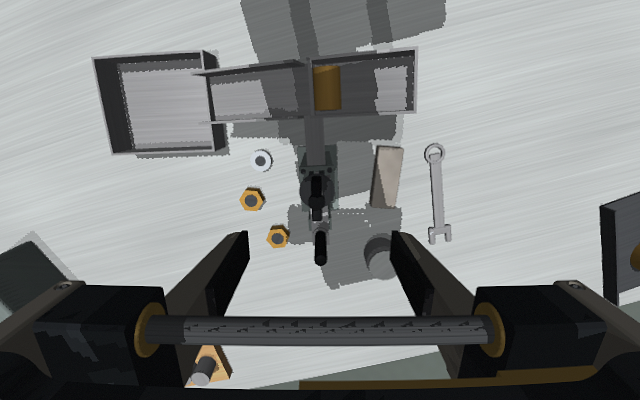

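View pics/d2.png

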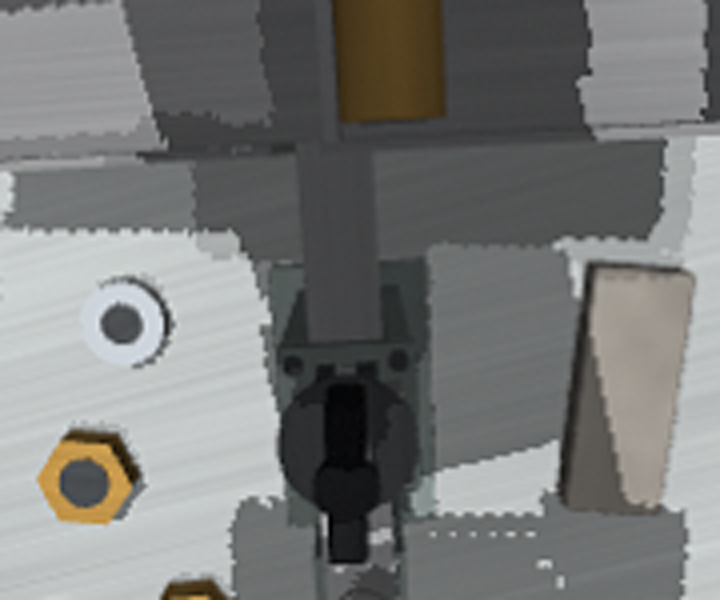

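The wrist view shows the knob bar centred near crop (347,470), its +x end at (348,562), and the strap centre line from (336,150) to (345,340). The post top is at full-image (320,264). I'll refit with these.

```bash
cat > fit2.py <<'E'
from h import *
f=dict(np.load("d.npz"))
U=lambda q:unc(q,230,80,4)
obs=[(U((348,562)),(20,0,190)),(U((346,383)),(-20,0,164)),(U((300,150)),None),(np.array([320.5,264.]),(77,0,176))]
obs=[o for o in obs if o[1]]
L=[(U((336,150)),108),(U((345,340)),108)]  # on strap centreline: only local y
R,_=cv2.Rodrigues(f["rvec"]);C=-R.T@np.ravel(f["tvec"])
def ray(u,z):
    n=cv2.undistortPoints(np.array([[u]],float),f["camera_matrix"],f["D"]).ravel()
    d=R.T@np.array([n[0],n[1],1]);return C+d*(z-C[2])/d[2]
def r(p):
    e=[]
    c,s=np.cos(p[2]),np.sin(p[2])
    for u,l in [(u,l) for u,l in obs]+[(u,(None,0,z)) for u,z in L]:
        w=ray(u,l[2])-[p[0],p[1],0]; 
        if l[0] is not None:e.append(c*w[0]+s*w[1]-l[0])
        e.append(-s*w[0]+c*w[1]-l[1])
    return np.array(e)
b=least_squares(r,[527,.3,-.255]);print(b.x,np.degrees(b.x[2]),b.fun.round(2))
np.save("p.npy",b.x)
M=loc(b.x,MODEL+[(x,s*11,108) for x in(-70,-40,-22) for s in(-1,1)]+[(-22,20,126),(-22,-20,126)])
crop(f,230,80,180,150,4,"e.png",pts=proj(f,M))
crop(f,280,160,90,120,6,"e2.png",pts=proj(f,M))
E
python3 fit2.py
```

```text
[ 5.24009127e+02 -3.39496489e+00 -2.05412745e-01] -11.769283348888097 [-0.19 -0.7   1.86  0.58 -1.67  0.34  0.08 -0.3 ]
```

View pics/e.png

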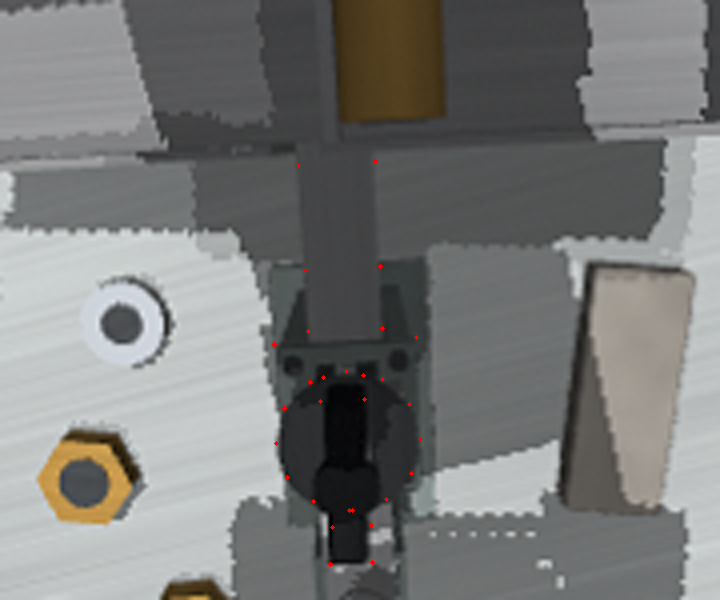

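View pics/e2.png

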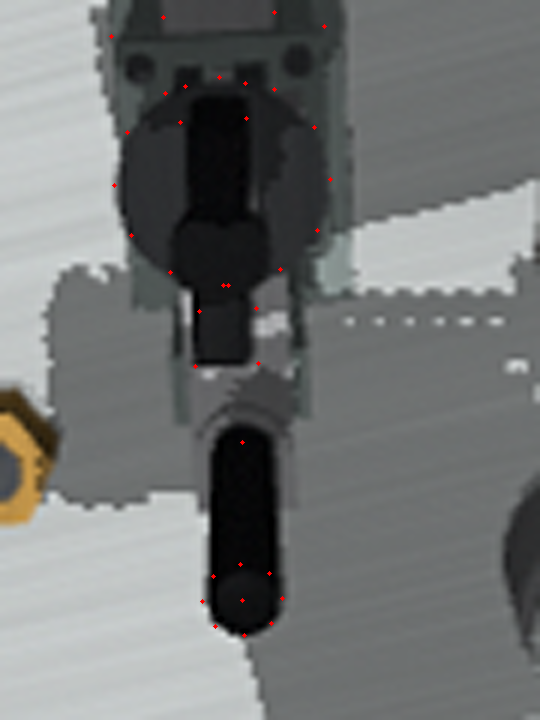

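The overlay agrees to about 0.7 mm sideways, but x along the bar is uncertain by about 1.5 mm. A view turned by 90 deg will fix x.

```bash
cat > m2.py <<'E'
from h import *
from workcell import env,sensors,viewer
p=np.load("p.npy")
env.move_to(loc(p,(20,0,440))[0],ori(p[2]-np.pi/2))
f=viewer.grab_frame("wrist")
np.savez("g.npz",**f)
print(sensors.get_obs()["t"],sensors.get_obs()["eef_pos"])
cv2.imwrite("pics/g.png",f["color"])
M=loc(p,MODEL);P=proj(f,M);print(P.min(0),P.max(0))
x0,y0=(P.min(0)-18).astype(int);x1,y1=(P.max(0)+18).astype(int)
crop(f,x0,y0,min(x1-x0,160),min(y1-y0,120),5,"g2.png",pts=P);crop(f,x0,y0,min(x1-x0,160),min(y1-y0,120),5,"g3.png");print(x0,y0)
E
python3 m2.py
```

```text
4.275 [543.58600438  -7.58692328 440.05936439]
[271.28916062 180.07861675] [383.34384852 217.89005554]
253 162
```

View pics/g3.png

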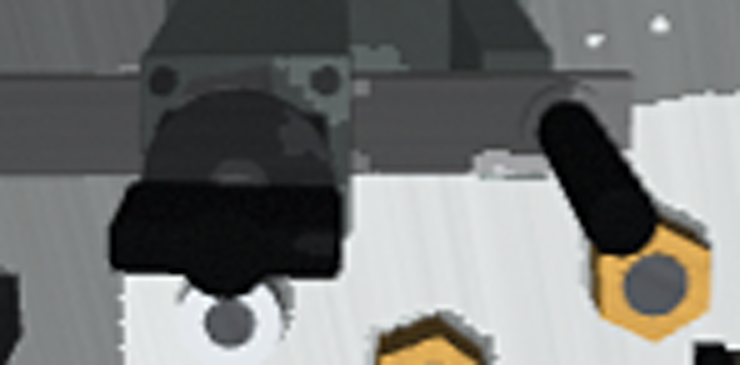

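View pics/g2.png

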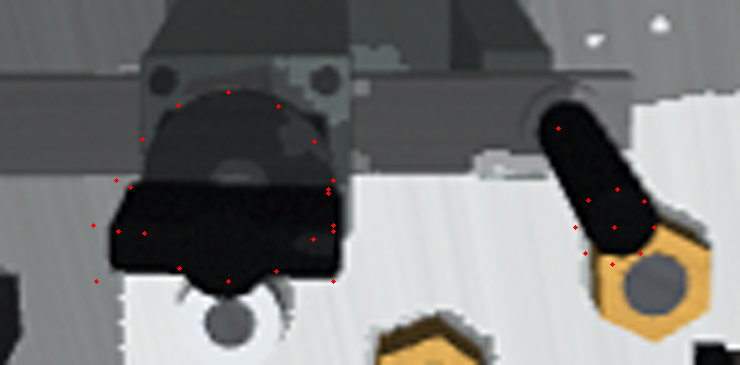

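The 90-deg view shows the bar ends at crop x 112 and 341, the post top near (622,218), and its base near (567,120). All of these sit 1.5 to 2 px right of the model. I'll fit both views jointly, using small per-view calibration offsets and a separate bar yaw.

```bash
cat > fit3.py <<'E'
from h import *
d=dict(np.load("d.npz"));g=dict(np.load("g.npz"))
A=lambda q:unc(q,280,160,6); B=lambda q:unc(q,253,162,5); D=lambda q:unc(q,230,80,4)
# (view, pix, local, isbar, wx, wy)
obs=[(0,A((223,362)),(20,0,190),1,1,1),(0,A((219,100)),(-20,0,164),1,1,.2),(0,A((223.5,185)),(0,0,153.5),0,1,.3),
(0,A((245,601)),(70,0,176),0,1,1),(0,A((243,445)),(70,0,108),0,1,.2),
(0,D((336.5,150)),(-75,0,108),0,1,0),(0,D((345,335)),(-23,0,108),0,1,0),
(1,B((227,270)),(0,-5,190),1,1,.7),(1,B((233,183)),(0,5,164),1,1,1),(1,B((239,150)),(0,0,153.5),0,1,0),
(1,B((624,218)),(70,0,176),0,1,1),(1,B((566,120)),(70,0,108),0,1,.5),(1,B((247,57)),(0,20,126),0,1,1),
(1,B((20,124.5)),(-42,0,108),0,0,1),(1,B((450,123)),(43,0,108),0,0,1)]
def r(q):
    o=[]
    for v,u,l,bar,wx,wy in obs:
        p=(q[0],q[1],q[3] if bar else q[2]); f=(d,g)[v]
        e=proj(f,loc(p,l))[0]+q[4+2*v:6+2*v]-u
        o+=[wx*e[0],wy*e[1]]
    return np.r_[o,(q[3]-q[2])/.05,q[4:8]/1.5]
b=least_squares(r,[524,-3.4,-.2,-.2,0,0,0,0],loss="soft_l1",x_scale=[1,1,.01,.01,1,1,1,1]);q=b.x
print(q.round(3),np.degrees(q[2:4]));print(np.array(r(q))[:30].reshape(-1,2).round(2))
np.save("q.npy",q)
E
python3 fit3.py
```

```text
[ 5.25234e+02 -3.24000e+00 -2.00000e-01 -2.20000e-01 -2.64000e-01
 -8.43000e-01  7.23000e-01 -3.04000e-01] [-11.46913764 -12.63225603]
[[ 0.52  0.65]
 [-0.13 -0.48]
 [-0.05 -0.06]
 [ 0.04 -0.09]
 [ 0.15 -0.1 ]
 [-0.47 -0.  ]
 [ 0.09 -0.  ]
 [-0.53  1.05]
 [ 0.31 -1.36]
 [-0.12  0.  ]
 [ 0.18  0.69]
 [ 0.21  0.35]
 [-0.42 -0.79]
 [ 0.    0.16]
 [-0.    0.17]]
```

The joint fit is within about 0.5 px: axis at (525.2, -3.2), stand yaw -11.5 deg, bar yaw -12.6 deg. Next I'll descend and grip lightly, keeping the tips high enough to clear the post top when I release.

```bash
cat >> h.py <<'E'
def st(tag=""):
    from workcell import sensors
    o=sensors.get_obs();print(tag,"t%.2f"%o["t"],"pos",np.round(o["eef_pos"],2),"F",np.round(o["wrist_force"],2),"T",np.round(o["ft_torque"],3),"op %.1f"%o["opening"],"q6 %.2f"%o["qpos"][5]);return o
E
python3 - <<'E'
from h import *
from workcell import env,viewer
q=np.load("q.npy"); R=ori(np.radians(-12.3))
env.move_to([q[0],q[1],400],R); st()
print(env.move_linear([q[0],q[1],357.5],speed=60,contact_N=5)); st("down")
f=viewer.grab_frame("wrist");crop(f,220,130,200,150,4,"k1.png")
s=viewer.grab_frame("side");crop(s,270,150,110,90,6,"k1s.png")
env.clamp(5); st("clamp5")
E
```

```text
t5.66 pos [525.31  -3.23 400.15] F [-0.45  0.17 -0.65] T [-0.022 -0.135 -0.03 ] op 91.8 q6 -78.16
False
down t6.52 pos [525.38  -3.24 357.67] F [ 0.35 -1.15  0.53] T [ 0.011 -0.139  0.009] op 91.6 q6 -78.21
clamp5 t7.83 pos [525.22  -3.05 357.48] F [-0.15  2.07 -0.03] T [ 0.529 -0.193 -0.012] op 10.2 q6 -78.22
```

View pics/k1.png

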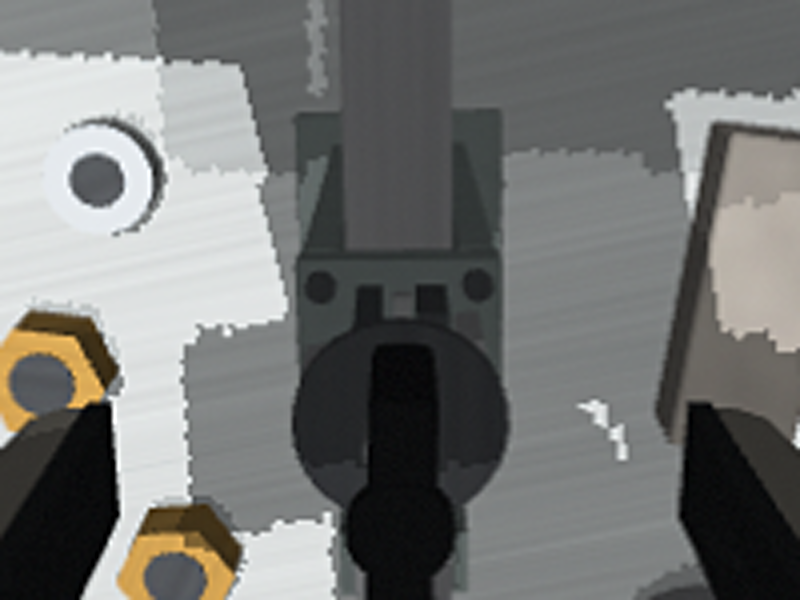

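View pics/k1s.png

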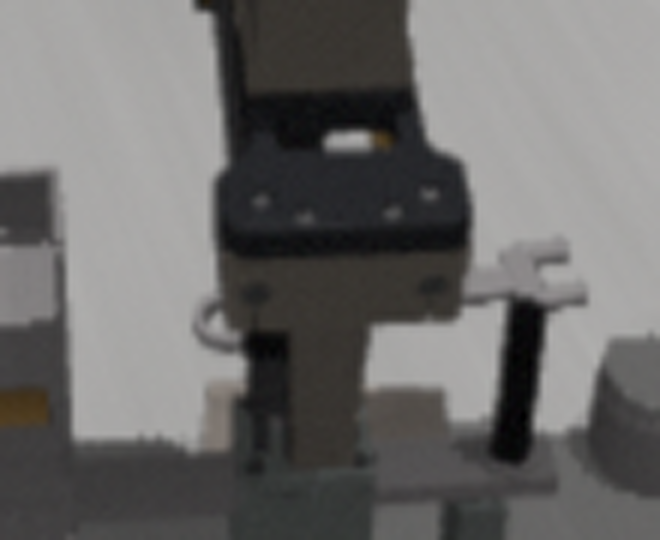

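The view shows the bar between the jaws, centred near crop x 402 against a jaw mid-point of 400, and the opening is 10.2 mm, so the grip is good. Next I'll tighten and null the side force.

Run:
```python
from h import *
from workcell import env,sensors
q=np.load("q.npy")
env.clamp(40); o=st("clamp40")
x,y,z=q[0],q[1],357.5
for i in range(3):
    F=np.mean([sensors.get_obs()["wrist_force"] for _ in range(1)],axis=0)
    if np.hypot(F[0],F[1])<1.5: break
    y+=np.clip(F[1]*.15,-.5,.5); x+=np.clip(F[0]*.15,-.5,.5)
    env.move_linear([x,y,z],speed=20); env.wait(.15); st("adj")
np.save("xy.npy",[x,y,z])
```

```text
clamp40 t8.04 pos [525.21  -3.02 357.49] F [-0.08  3.58  0.57] T [ 0.734 -0.077 -0.034] op 9.7 q6 -78.22
adj t8.44 pos [525.21  -2.85 357.5 ] F [-0.53  0.76  0.38] T [ 0.116 -0.118 -0.057] op 9.6 q6 -78.16
```

Run:
```python
from h import *
from workcell import env,viewer
x,y,z=np.load("xy.npy")
for L in (4,9,15):
    c=env.move_linear([x,y,z+L],speed=25,contact_N=15); st(f"L{L} {c}")
    if c: break
s=viewer.grab_frame("side");crop(s,270,150,110,90,6,"k2s.png")
w=viewer.grab_frame("wrist");crop(w,220,130,200,150,4,"k2.png")
```

```text
L4 False t8.75 pos [525.21  -2.87 361.33] F [ 2.62 -1.19 -6.18] T [-0.046 -0.579 -0.037] op 9.5 q6 -78.16
L9 False t9.10 pos [525.17  -2.84 366.54] F [ 2.04 -1.24 -7.97] T [-0.296 -0.568 -0.002] op 9.6 q6 -78.16
L15 False t9.49 pos [525.17  -2.82 372.55] F [ 2.43 -3.05 -9.84] T [-0.456 -0.625  0.007] op 9.5 q6 -78.16
```

View pics/k2s.png

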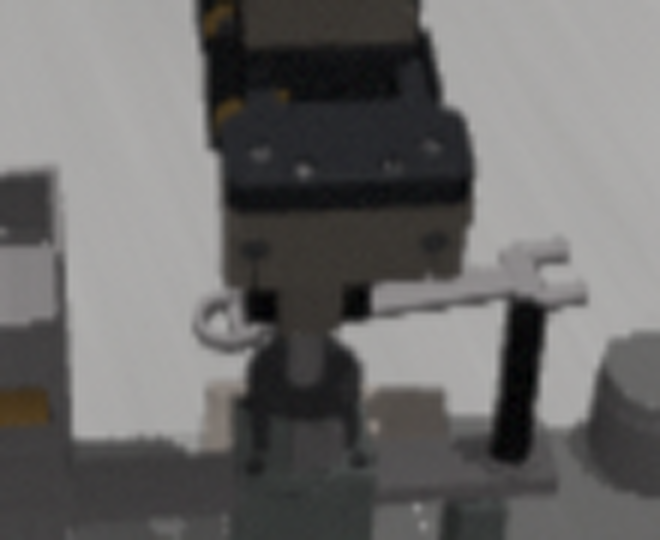

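View pics/k2.png

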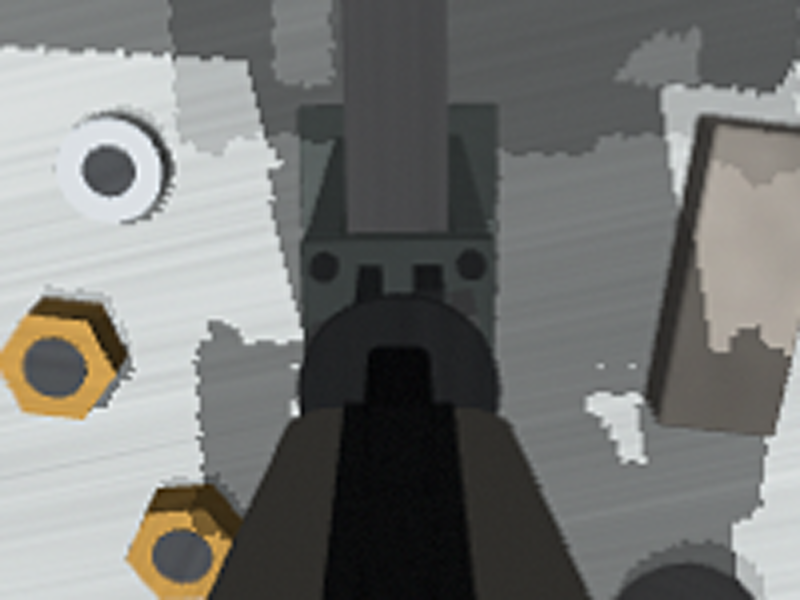

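The knob is up about 15 mm, and F_z of -9.8 N matches the spring. Next I'll turn it clockwise in steps, nulling side force and watching the moment.

```bash
cat > turn.py <<'E'
from h import *
from workcell import env,sensors
import sys
a0=np.radians(-12.3)
x,y,z=np.load("xy.npy"); z+=15
try: x,y,z,th=np.load("turn.npy")
except Exception: th=0.
end=float(sys.argv[1]); step=float(sys.argv[2]); lim=float(sys.argv[3])
while th<end-.01:
    th+=step
    o=sensors.get_obs();F=np.array(o["wrist_force"])
    x+=np.clip(F[0]*.1,-.3,.3); y+=np.clip(F[1]*.1,-.3,.3)
    env.move_to([x,y,z],ori(a0-np.radians(th)))
    o=st("th%.1f"%th)
    np.save("turn.npy",[x,y,z,th])
    if abs(o["ft_torque"][2])>lim: print("TORQUE");break
E
python3 turn.py 15 5 0.12
```

```text
th5.0 t9.84 pos [525.33  -2.89 372.29] F [  1.19  -1.43 -10.05] T [-0.109 -0.497  0.003] op 9.6 q6 -73.31
th10.0 t10.09 pos [525.4   -2.91 372.3 ] F [  0.74   0.57 -10.57] T [ 0.161 -0.329 -0.008] op 9.6 q6 -68.43
th15.0 t10.34 pos [525.43  -2.86 372.28] F [ -0.48   1.74 -10.75] T [ 0.309 -0.198 -0.043] op 9.5 q6 -63.47
```

```bash
python3 turn.py 43 4 0.12
```

```text
th19.0 t10.59 pos [525.45  -2.79 372.33] F [ -0.33   3.08 -10.42] T [ 0.381 -0.049 -0.047] op 9.6 q6 -59.42
th23.0 t10.84 pos [525.44  -2.66 372.37] F [ -0.69  -0.21 -10.24] T [ 0.072  0.016 -0.022] op 9.4 q6 -55.37
th27.0 t11.09 pos [525.45  -2.65 372.42] F [ -1.27  -0.09 -10.84] T [ 0.09   0.046 -0.049] op 9.9 q6 -51.37
th31.0 t11.34 pos [525.42  -2.63 372.48] F [ -1.37   0.85 -11.23] T [0.142 0.045 0.015] op 9.5 q6 -47.36
th35.0 t11.59 pos [525.36  -2.56 372.52] F [ -0.29  -0.17 -10.75] T [-0.004 -0.118 -0.005] op 10.0 q6 -43.35
th39.0 t11.84 pos [525.39  -2.54 372.59] F [ -0.5    0.03 -10.58] T [ 0.051 -0.153 -0.024] op 9.8 q6 -39.36
th43.0 t12.09 pos [525.37  -2.54 372.61] F [  1.39   0.06 -10.46] T [ 0.105 -0.294 -0.001] op 10.0 q6 -35.36
```

```bash
python3 turn.py 90 1.5 0.12
```

```text
th44.5 t12.34 pos [525.43  -2.53 372.56] F [  1.33   0.33 -10.34] T [ 0.131 -0.232  0.058] op 9.6 q6 -33.78
th46.0 t12.59 pos [525.51  -2.51 372.54] F [ -0.12   0.88 -10.92] T [ 0.067 -0.191  0.005] op 9.5 q6 -32.23
th47.5 t12.84 pos [525.5   -2.48 372.51] F [ 0.66  0.09 -9.35] T [-0.003 -0.198 -0.092] op 9.9 q6 -30.70
th49.0 t13.09 pos [525.53  -2.45 372.51] F [  0.61  -0.25 -10.24] T [-0.082 -0.134  0.026] op 9.8 q6 -29.19
th50.5 t13.34 pos [525.56  -2.47 372.48] F [  0.19  -0.99 -10.28] T [-0.074 -0.167 -0.016] op 9.6 q6 -27.69
th52.0 t13.59 pos [525.58  -2.49 372.46] F [  0.44   0.58 -10.42] T [ 0.033 -0.119  0.021] op 9.7 q6 -26.20
th53.5 t13.84 pos [525.62  -2.46 372.47] F [ -0.39  -0.15 -10.34] T [-0.018 -0.111 -0.059] op 9.4 q6 -24.70
th55.0 t14.09 pos [525.63  -2.49 372.47] F [  0.12   0.64 -10.84] T [ 0.061 -0.064 -0.024] op 9.8 q6 -23.20
th56.5 t14.34 pos [525.62  -2.46 372.46] F [ -1.07   1.05 -10.35] T [-0.058 -0.098 -0.02 ] op 9.8 q6 -21.69
th58.0 t14.59 pos [525.6   -2.41 372.52] F [-1.000e-02 -4.500e-01 -1.093e+01] T [-0.148 -0.2   -0.03 ] op 9.8 q6 -20.18
th59.5 t14.
[... 1106 characters left out ...]
 0.5  -10.33] T [ 0.03   0.044 -0.024] op 10.1 q6 -3.69
th76.0 t17.59 pos [525.81  -2.41 372.49] F [ -0.39   0.49 -11.  ] T [-0.018 -0.067 -0.051] op 9.6 q6 -2.18
th77.5 t17.84 pos [525.83  -2.38 372.52] F [  0.17  -0.12 -10.22] T [-0.121 -0.087  0.013] op 9.5 q6 -0.68
th79.0 t18.09 pos [525.83  -2.4  372.52] F [  0.37  -0.47 -10.89] T [-0.151 -0.155 -0.029] op 9.6 q6 0.82
th80.5 t18.34 pos [525.83  -2.41 372.48] F [  0.45  -0.5  -10.61] T [-0.085 -0.182 -0.028] op 9.6 q6 2.31
th82.0 t18.59 pos [525.89  -2.43 372.55] F [ -0.02  -0.44 -10.25] T [-0.049 -0.209 -0.035] op 9.5 q6 3.81
th83.5 t18.84 pos [525.88  -2.44 372.56] F [  1.01   0.27 -10.61] T [-0.002 -0.135  0.135] op 9.4 q6 5.30
TORQUE
```

Run:
```python
from h import *
from workcell import env,viewer
for i in range(4): env.wait(.05); st()
w=viewer.grab_frame("wrist");crop(w,220,130,200,150,4,"k3.png")
```

```text
t18.89 pos [525.88  -2.46 372.51] F [  1.29   0.06 -10.02] T [-0.01  -0.154  0.124] op 9.9 q6 5.30
 t18.94 pos [525.89  -2.45 372.54] F [  0.28  -0.32 -10.68] T [ 0.013 -0.176  0.185] op 10.0 q6 5.31
 t18.99 pos [525.89  -2.46 372.52] F [-0.25  1.12 -9.51] T [ 0.077 -0.158  0.227] op 9.5 q6 5.32
 t19.04 pos [525.9   -2.43 372.54] F [-0.31  0.17 -9.56] T [ 0.06  -0.202  0.187] op 9.6 q6 5.33
```

View pics/k3.png

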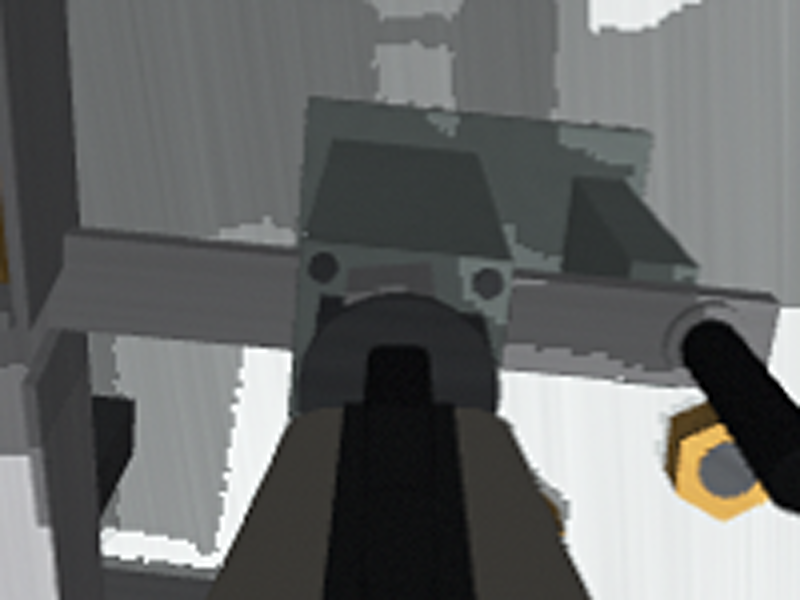

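The moment holds at about 0.19 N m at 83.5 deg, so this is the wall, and the picture shows the bar turned with the jaws. I'll back off 2.2 deg and lower, watching for contact at the rim (13 mm) or the notch floor (10 mm).

Run:
```python
from h import *
from workcell import env
x,y,z,th=np.load("turn.npy"); z0=z-15
R=ori(np.radians(-12.3-(th-2.2)))
env.move_to([x,y,z],R); env.wait(.1); st("back")
for L in (13.5,12.5,11.8,11.2,10.6,10.2,9.8,9.5):
    env.move_linear([x,y,z0+L],speed=15); env.wait(.05); o=st("L%.1f"%L)
    if o["wrist_force"][2]>-3: print("carried");break
```

```text
back t19.44 pos [525.88  -2.47 372.51] F [ 0.49  1.   -9.31] T [ 0.076 -0.13  -0.024] op 9.6 q6 3.22
L13.5 t19.74 pos [525.89  -2.45 370.97] F [  1.12   1.99 -10.59] T [ 0.106 -0.175 -0.016] op 10.0 q6 3.18
L12.5 t20.04 pos [525.88  -2.44 369.97] F [  1.22   2.07 -10.45] T [ 0.182 -0.151 -0.051] op 9.9 q6 3.17
L11.8 t20.34 pos [525.87  -2.47 369.3 ] F [  0.61   1.63 -10.66] T [ 0.22  -0.185  0.007] op 9.5 q6 3.17
L11.2 t20.64 pos [525.88  -2.47 368.69] F [  1.83   2.23 -10.3 ] T [ 0.331 -0.222  0.036] op 9.9 q6 3.17
L10.6 t20.94 pos [525.87  -2.46 368.1 ] F [-0.54  2.37 -8.85] T [ 0.285 -0.194  0.034] op 9.5 q6 3.16
L10.2 t21.24 pos [525.89  -2.45 367.71] F [ 0.08  2.1  -8.13] T [ 0.388 -0.174 -0.035] op 9.6 q6 3.17
L9.8 t21.54 pos [525.87  -2.45 367.45] F [-1.03  3.13 -5.79] T [ 0.373 -0.003  0.004] op 9.7 q6 3.17
L9.5 t21.84 pos [525.86  -2.47 367.32] F [-3.05  2.89 -0.44] T [0.353 0.367 0.   ] op 9.3 q6 3.16
carried
```

The pin passed the 13 mm rim level freely and was carried at about 10 mm, which is the notch floor. I'll release and lift away.

Run:
```python
from h import *
from workcell import env,viewer,sensors
env.open_gripper(); o=st("open")
p=o["eef_pos"]
env.move_linear([p[0],p[1],470],speed=150); st("up")
q=np.load("q.npy")
env.move_to(loc(q[:3],(20,0,470))[0],ori(q[2]))
s=viewer.grab_frame("side");crop(s,270,150,110,90,6,"k4s.png")
w=viewer.grab_frame("wrist");np.savez("w4.npz",**w);crop(w,250,130,130,150,4,"k4.png"); st()
```

```text
open t23.10 pos [525.87  -2.47 367.  ] F [ 0.85  0.26 -0.49] T [-0.018 -0.089  0.002] op 91.5 q6 3.16
up t23.93 pos [525.57  -2.48 469.17] F [-1.19  0.17  0.08] T [-0.054 -0.144  0.009] op 91.9 q6 3.17
 t25.33 pos [544.78  -7.21 469.77] F [ 0.03 -0.46 -0.22] T [ 0.034 -0.153  0.007] op 92.1 q6 -79.40
```

View pics/k4s.png

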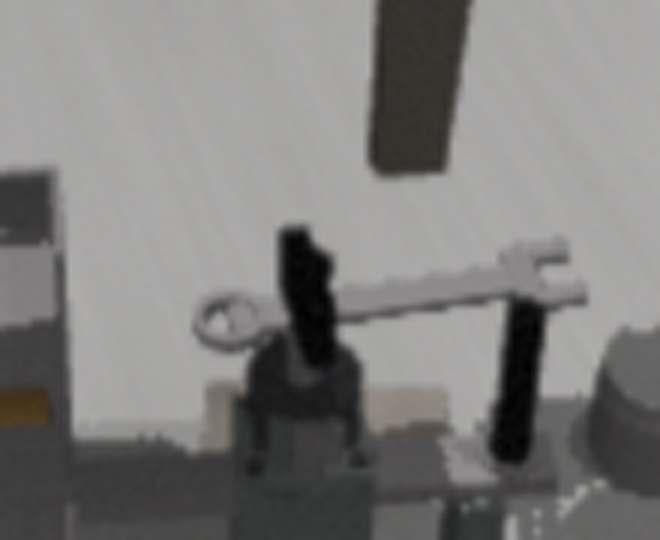

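View pics/k4.png

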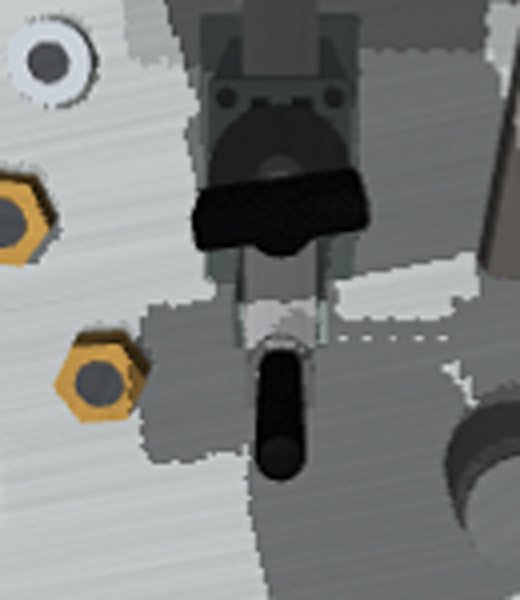

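The knob stays up on its own, with the bar turned about 80 deg and crosswise at crop (280,215). The post is untouched at (280,455). Now the gate.

Run:
```python
from h import *
from workcell import env,viewer,sensors
q=np.load("q.npy"); p=np.array([525.8,-2.7,q[2]]); np.save("p2.npy",p)
g=loc(p,(70,0,0))[0][:2]
env.move_to([*g,400],ori(q[2]))
print(env.move_linear([*g,336],speed=80,contact_N=5)); st("down")
w=viewer.grab_frame("wrist");crop(w,220,130,200,150,4,"k5.png")
env.clamp(8); st("clamp")
x,y=g; n=np.array([-np.sin(q[2]),np.cos(q[2])])
for i in range(3):
    F=np.array(sensors.get_obs()["wrist_force"][:2])@n
    if abs(F)<1.5: break
    x,y=np.array([x,y])+n*np.clip(F*.15,-.5,.5)
    env.move_linear([x,y,336],speed=20); env.wait(.1); st("adj")
np.save("gxy.npy",[x,y])
```

```text
False
down t26.73 pos [594.66 -16.61 336.32] F [-0.41  0.44  0.45] T [ 0.047 -0.158  0.009] op 91.7 q6 -80.27
clamp t27.93 pos [594.34 -16.83 335.95] F [ 0.43 -1.94  0.44] T [-0.342 -0.056  0.007] op 13.7 q6 -80.28
adj t28.28 pos [594.34 -16.92 335.98] F [-0.28 -0.65 -0.89] T [-0.204 -0.123  0.007] op 13.6 q6 -80.30
```

View pics/k5.png

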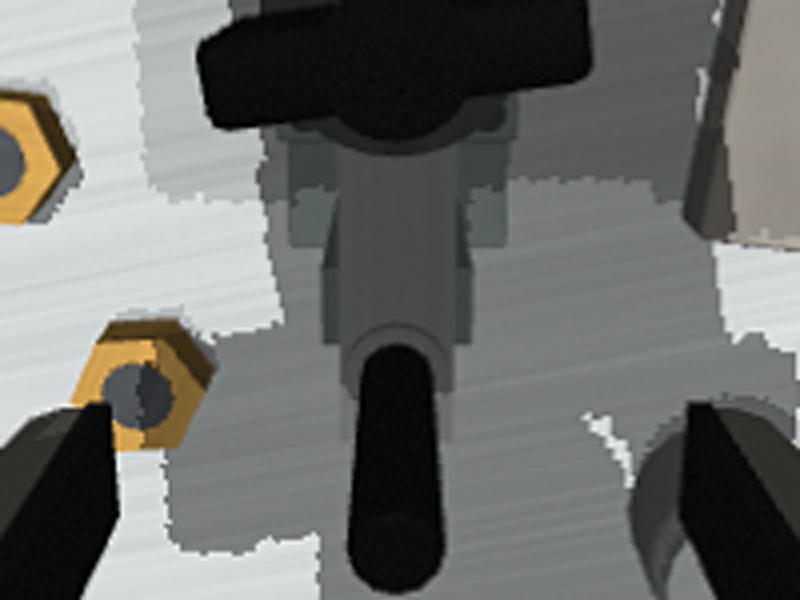

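Run:
```python
from h import *
from workcell import env,sensors
q=np.load("q.npy");x,y=np.load("gxy.npy");u=np.array([np.cos(q[2]),np.sin(q[2])]);n=np.array([-u[1],u[0]])
env.clamp(15); st("c15"); off=0
for s in (6,20,35,48,53,56,58):
    c=env.move_linear([*(np.array([x,y])+u*s+n*off),336],speed=50,contact_N=10); o=st(f"s{s} {c}")
    F=np.array(o["wrist_force"][:2]); d=np.array(o["eef_pos"][:2])-[x,y]
    print("  along F %.2f lat F %.2f travel %.2f"%(F@u,F@n,d@u))
    off+=np.clip(F@n*.12,-.3,.3)
    if c or F@u<-12: break
```

```text
c15 t28.50 pos [594.36 -16.9  336.  ] F [-0.88 -1.74  0.54] T [-0.276 -0.091 -0.029] op 13.9 q6 -80.30
s6 False t28.77 pos [600.54 -18.15 335.97] F [-0.38 -1.1   0.4 ] T [-0.175  0.048 -0.03 ] op 14.0 q6 -80.40
  along F -0.15 lat F -1.15 travel 6.32
s20 False t29.20 pos [614.8  -21.1  336.04] F [ 3.86 -1.88 -2.73] T [-0.119 -0.655 -0.071] op 13.3 q6 -80.63
  along F 4.15 lat F -1.08 travel 20.88
s35 False t29.65 pos [629.32 -24.1  336.03] F [ 2.89  0.85 -1.33] T [ 0.22  -0.633  0.071] op 13.6 q6 -80.86
  along F 2.67 lat F 1.41 travel 35.71
s48 False t30.06 pos [642.01 -26.65 336.03] F [ 2.07  1.25 -1.66] T [ 0.224 -0.556 -0.03 ] op 13.3 q6 -81.03
  along F 1.78 lat F 1.64 travel 48.66
s53 False t30.31 pos [646.64 -27.5  336.03] F [ 1.27  0.31 -0.25] T [ 0.017 -0.348  0.007] op 13.8 q6 -81.08
  along F 1.18 lat F 0.55 travel 53.36
s56 False t30.56 pos [649.28 -28.   335.97] F [-1.23  0.64  0.87] T [-0.036  0.093 -0.016] op 13.7 q6 -81.12
  along F -1.34 lat F 0.38 travel 56.04
s58 False t30.81 pos [650.13 -28.11 335.91] F [-7.45  0.97  5.38] T [0.139 1.318 0.013] op 13.8 q6 -81.14
  along F -7.49 lat F -0.53 travel 56.90
```

The force rises to -7.5 N at about 56.5 mm of travel, so the gate is at its end stop. I'll release, retreat and check.

Run:
```python
from h import *
from workcell import env,viewer,sensors
env.open_gripper(); o=st("open")
p=o["eef_pos"]; env.move_linear([p[0],p[1],470],speed=150)
q=np.load("p2.npy")
env.move_to([500,-250,480],ori(q[2])); env.wait(.5)
s=viewer.grab_frame("side");crop(s,220,150,150,130,5,"z_s.png");cv2.imwrite("pics/z_s_full.png",s["color"])
t=viewer.grab_frame("top");crop(t,265,115,200,190,3,"z_t.png")
P=proj(t,loc(q,[(126,0,176)]))[0]; Ps=proj(s,loc(q,[(126,0,176)]))[0];print((P-[265,115])*3,(Ps-[220,150])*5); st()
```

```text
open t32.02 pos [651.24 -28.2  336.03] F [-0.27 -0.58  0.12] T [ 0.05  -0.152 -0.013] op 91.6 q6 -81.14
[285.85279576  89.07330199] [834.08848381 246.12465202]
 t34.70 pos [ 500.04 -249.92  479.99] F [ 0.31 -0.72  0.65] T [-0.004 -0.187  0.011] op 91.8 q6 -105.25
```

View pics/z_s.png

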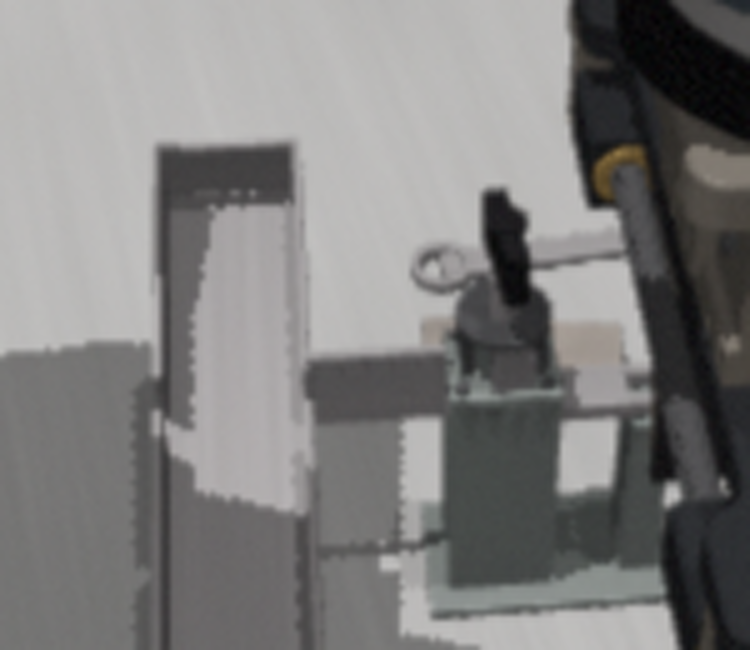

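View pics/z_t.png

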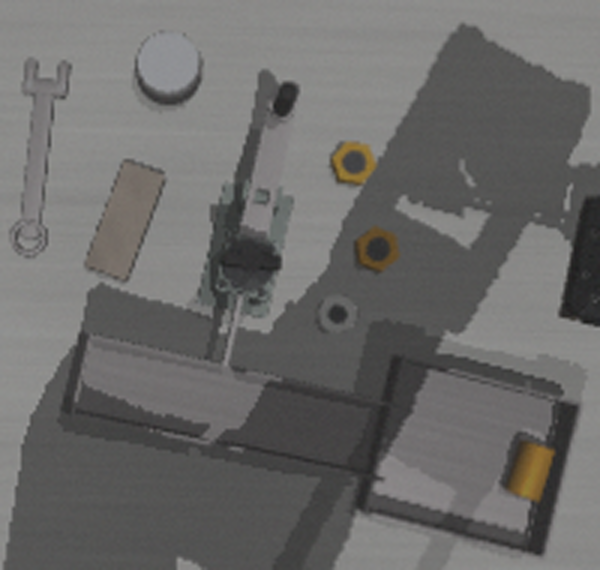

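View pics/z_s_full.png

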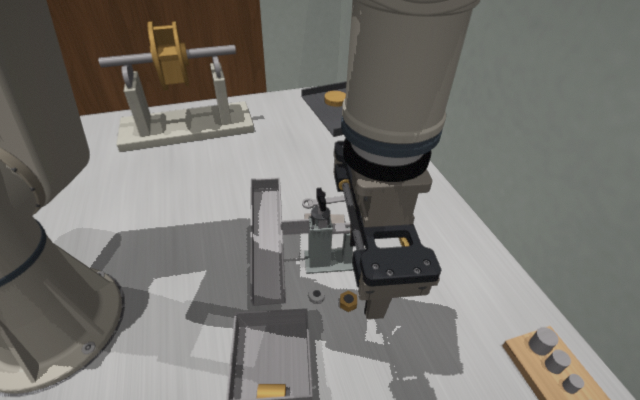

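The top view shows the bush in the bin at about (530,470) and the post at (286,98), where it belongs with the gate open. The knob is parked crosswise at (247,262) and the stone, nuts, washers, tin and spanner lie where they were. The chute is clear, so I'm handing in.

```bash
python3 -c "
from workcell import ticket; print(ticket.finish_job())"
```

```text
the job is handed in; nothing more can be done
None
```

The knob is parked in its rest notch, the gate is fully open, and the bush is in the tin bin. I handed the job in at about 35 s, with no verdict reported.

- **Knob:** I lifted it 15 mm and turned it clockwise until it met the wall, about 83.5° on. The moment there was about 0.2 N m, below the 0.45 N m limit. I then backed off 2.2° and let it down. It dropped freely past the rim level and rested on the notch floor at about 10 mm lift. It stayed up after I let go.
- **Gate:** I slid it to its end stop, at about 56 mm of travel with 7.5 N against the stop.
- **Last pictures:** These were taken with the arm clear of everything. They show the bush in the bin, the chute empty, the knob still retracted and crosswise, and the post in its open position. The stone, nuts, washers, tin and spanner lie where they were.
- **Checks that disagreed:** The first camera fit from the top and side views was off by a few millimetres and about 3° in yaw. I replaced it with a fit to two wrist views, which I corrected by feel when gripping. No other check failed.

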